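Glaze thickness check of a test tile in the guarded laser gauge

TASK

Check the glaze of the blue test tile on the laser thickness gauge: pull the top drawer of the small blue-fronted sample cabinet out to its stop and leave it open, take out the blue tile and lower it upright, foot first and without forcing it, through the slot in the gauge's yellow guard, past the sprung shutter, until its lower edge hangs just below the two beam lenses. Finish while still holding it there in the gripper, at rest and clear of the chamber floor; leave the other two tiles standing in the drawer and do not disturb the glaze jar on the bench.

Things in the scene. Friction and masses are not known exactly. Their poses are not given: they have to be found in the camera images.
- cabinet: small bench cabinet, grey steel body with two blue drawer fronts, 148 deep x 220 wide x 214 mm high, fixed. Origin: centre of its underside; its x axis points from the drawer fronts to its back (drawers pull out along its -x), y to its left, z up
- cabinet_drawer0 (a joint): top drawer, 0 = shut, grows as it is pulled out along the cabinet's -x, stop at 0.085 m; slides with about 1 N and stays where left. Inside 178 mm wide; wall rims 192 mm over the bench, floor 117 mm. A black insert 20 mm high on the floor has three slots side by side, 52 mm apart along the cabinet's y, each holding one upright tile loosely
- cabinet_drawer0_handle (a point): middle of the top drawer's bar handle: a level round metal bar 11 mm thick, 110 mm long along the cabinet's y, its middle line 40 mm in front of the drawer front and 26 mm below the cabinet's top; moves with the drawer
- tile_blue: blue glazed ceramic test tile with a bare cream foot, 50 (x) x 10 (y) x 80 mm (z, upright), 0.12 kg; origin: centre of its underside, z up. At the start it stands in any one of the insert's slots, broad faces to the cabinet's left and right. Can be held across its 10 mm thickness at the upper end
- tile_white: white glazed test tile, same size and origin as the blue one; stays in the drawer
- tile_green: green glazed test tile, same size and origin as the blue one; stays in the drawer
- gauge: laser thickness gauge, 84 (x) x 130 (y) x 130 mm high, fixed: two white heads left and right of a 48 mm wide chamber with a clear front window, under a flat yellow guard plate 10 mm thick. Origin: centre of its underside, x to its back, y to its left, z up; chamber floor 12 mm above the origin
- gauge_slot (a point): centre of the slot, on the upper face of the yellow guard (130 mm over the bench). The slot goes straight down through the guard, 54 mm along the gauge's x and 12 mm along its y, with a 2 mm chamfer round its mouth, so a tile has 2 mm (y) and 4 mm (x) of play in all
- gauge_beam (a point): middle of the beam between the two red lenses (10 mm across), which face each other along the gauge's y; 34 mm straight below gauge_slot
- shutter (a joint): light sprung black flap just under the slot, hinged along the slot's left (+y) side: 0 = closed under the slot, grows to 1.5 rad as a part pushes it down and to the left (under 2 N); springs shut by itself
- glaze_jar: white jar with a blue screw cap, 57 mm across, 74 mm high, standing loose on the bench in front of the gauge; stays where it is. Origin: centre of its underside

How it is judged:
On the way, in this order (a step that is already met when the one before it is completed fails the run):
1. the top drawer is pulled out to its stop (within 7 mm) (value of joint cabinet_drawer0 above 0.078 m), for 0.2 s.
2. the blue tile is lifted out of the drawer's insert in the gripper (height (world z) of tile_blue above 0.16 m and contact force between the fingers and tile_blue above 1 N), for 0.1 s.
At the end, for the whole second after the job is handed in: Blue tile held still by the fingers in the slot, upright within 0.12 rad, foot 37 to 75 mm below the guard's top, within 6 mm (y) and 8 mm (x) of the slot's middle; shutter open over 0.9 rad, drawer over 72 mm; other tiles upright in the insert; jar within 20 mm of its start (contact force between the fingers and tile_blue above 1 N and z of tile_blue in the frame of gauge_slot between -0.075 and -0.037 m and x of tile_blue in the frame of gauge_slot between -0.008 and 0.008 m and y of tile_blue in the frame of gauge_slot between -0.006 and 0.006 m and angle between tile_blue's own z axis and vertical below 0.12 rad and value of joint shutter above 0.9 rad and linear speed of tile_blue below 0.02 m/s and value of joint cabinet_drawer0 above 0.072 m and height (world z) of tile_white between 0.11 and 0.128 m and angle between each of tile_white, tile_green's own z axis and vertical below 0.2 rad and height (world z) of tile_green between 0.11 and 0.128 m and distance of glaze_jar from where it was at the start of the episode below 0.02 m); the arm keeps its last pose, push and grip.
It fails at once if the tile is forced against the gauge (over 25 N) (contact force between tile_blue and gauge above 25 N).
It fails at once if one of the other tiles is lifted from the insert or knocked over (height (world z) of any of tile_white, tile_green above 0.14 m or angle between any of tile_white, tile_green's own z axis and vertical above 0.4 rad).
It fails at once if the glaze jar is knocked over or pushed away (angle between glaze_jar's own z axis and vertical above 0.6 rad or distance of glaze_jar from where it was at the start of the episode above 0.03 m).
It also fails if it takes over 53 s, if anything falls off the work surface, if the arm or the gripper's body presses on something with over 40 N, if the wrist force passes 120 N, or if a joint passes its speed limit or range.

ROBOT

A 6-joint arm with a two-finger parallel gripper is mounted at the origin on a cart in front of the work surface, level with it; the furniture and walls round the work are solid. World frame = base frame: x ahead of the robot, y to its left, z up, the work surface at z = 0. Lengths are in m, angles in rad, forces in N, time in s.
With the tool pointing down it reaches from about 0.275 to 0.85 m from the base axis. Payload 5.2 kg.
Tool frame: the origin (TCP) lies at the very end of the fingers, on their centre line; the grasp point (between the pads) lies 19 mm behind it; z points along the fingers, y is the line along which they close (so a half turn about z gives the same grasp; the last joint's range is limited). The gripper opens to 85 mm and grips with 20 to 120 N. Pads are 22 mm wide; open, the fingers measure 114 mm over their backs; the gripper's body (76 mm by 85 mm) begins 54 mm behind the grasp point. The pads swing forward as they close: fully open they stand 13 mm farther back than shut.
Start: joints at [1.066, 0.259, 1.535, -0, 1.348, -0.203], TCP at [0.163, 0.525, 0.231] pointing down, gripper open.
Joint ranges: [-3.14, 3.14], [-0.91, 2.08], [0.19, 2.58], [-1.22, 4.36], [0.22, 2.71], [-3.12, 3.12]. Speed limits (rad/s): [2.57, 2.57, 3.14, 3.14, 3.14, 3.14].

INTERFACE

Orientations are given as [roll, pitch, yaw] about the fixed x, y, z axes, in that order (R = Rz(yaw) Ry(pitch) Rx(roll)).
In Python, from bench import arm gives the robot as it stands. The module is installed in compiled form; this text tells all that it offers.
- The arm moves only by the shell command python3 -m jog 'ROWS' [OPENING] [FORCE]. ROWS is JSON, a list of rows, each a list of 4 numbers: the shift along the tool's x, y, z in mm, then the turn about the tool's z in degrees. A call has 1 to 10 rows; each row shifts and turns the commanded pose from where the row before left it, along the tool's axes as they then stand; what a row does not reach is not made up. A row lasts 1/10 s, in which the tool goes at most 50 mm and 8.59 degrees, less where a joint would pass 70% of its speed; a pose out of reach is approached as far as the arm can. A call with a gripper value outside its range is refused whole. OPENING is the closure, from -1 (fully open) to 1 (shut), set as the call begins (- or left out, the last holds). The fingers move at their own pace and stop on an object; FORCE is the grip in N (left out, the last holds). Time passes only in rows, so rows that do not move let the fingers close. It gives the time, the measured TCP pose, the force, the opening and the grip force at its end, in the units of the state.
- arm.state(): the state, without advancing time (a new reading comes with each control period).
- arm.snapshot(name): name is "scene" or "top" or "wrist"; returns a dict with "img" (384x512x3 uint8, red, green, blue), "z_map" (384x512 float32, m along the optical axis (not along the pixel's ray), 0 where there is no reading), "fx", "fy", "cx", "cy" (pixels), "k1" (the pictures are not rectified: a ray, as slopes to the right and down, at radius r is drawn at 1 + k1 r^2 times it, then the intrinsics apply), "rvec" (rotation vector, rad) and "tvec" (3), from world to camera coordinates, as OpenCV has them; the wrist camera has in their place "tool_from_camera" (4x4, takes a point from camera to tool coordinates, whose origin is the TCP and whose axes are the flange's). Camera axes: x right, y down, z forward; pixel columns grow to the right and rows downward; lengths in m; the calibration is good to about 2 mm. A picture is of the moment at which its call begins: read the wrist's pose just before it.
- arm.sign_off(): hands the job in; it is judged then, once.
The state is a dict: "time_s": time; "q": joint angles; "dq": joint speeds; "effort": joint torques, N m; "eef_pos": TCP position; "eef_rot": TCP orientation; "wrist_force": force on the tool from outside, world axes, zero at the start; "ft_torque": the same for the moment, N m; "width": finger opening in m; "finger_force": force on a finger pad.
Only numpy, scipy, OpenCV 4.12 (cv2) and the standard library are available. Lean on these libraries where they do the work, as an engineer would, in place of code of your own. Each camera call takes 0.05 s, during which the arm holds its last target. There are 200 camera calls.

## Working session

There is one attempt and no reset: what is moved stays moved. The work goes in short steps, Python scripts to look and compute and a shell command to move; the robot and the scene stay as the last step left them, time stands still between calls to the robot, and variables do not carry over. Pictures are saved under pics/ and viewed, at most 10 in all, crops included, and the job is handed in when it is done.

```bash
mkdir -p pics; cat > h.py <<'E'
import numpy as np, cv2
from scipy.spatial.transform import Rotation as R
from bench import arm
def cloud(name):
    s=arm.state(); d=arm.snapshot(name); h,w=d["z_map"].shape
    K=np.array([[d["fx"],0,d["cx"]],[0,d["fy"],d["cy"]],[0,0,1.]])
    u,v=np.meshgrid(np.arange(w),np.arange(h))
    n=cv2.undistortPoints(np.stack([u.ravel(),v.ravel()],1).astype(np.float64)[:,None],K,np.array([d["k1"],0,0,0.]))[:,0]
    z=d["z_map"].ravel().astype(float)
    P=np.c_[n*z[:,None],z]
    if name=="wrist":
        T=np.array(d["tool_from_camera"]); P=P@T[:3,:3].T+T[:3,3]
        P=P@R.from_euler('xyz',s["eef_rot"]).as_matrix().T+np.array(s["eef_pos"])
    else:
        P=(P-np.array(d["tvec"]).ravel())@R.from_rotvec(np.array(d["rvec"]).ravel()).as_matrix()
    P[z==0]=np.nan
    return d["img"],P.reshape(h,w,3)
def save(img,f): cv2.imwrite("pics/"+f,img[:,:,::-1])
E
python3 - <<'E'
from h import *
for n in("scene","top"):
    i,P=cloud(n); save(i,n+"0.png"); np.savez(n+"0.npz",i=i,P=P)
print(arm.state())
E
```

```text
{'time_s': 0.1, 'q': array([ 1.06623177e+00,  2.59277607e-01,  1.53596195e+00,  3.01844166e-06,
        1.34802058e+00, -2.02820468e-01]), 'dq': array([-0.00230686, -0.00220197, -0.00403829, -0.00012764,  0.00074084,
       -0.00059303]), 'effort': array([ 1.41278866e-03, -4.46974897e+01, -2.91244125e+01, -4.07603029e-04,
        6.44192129e-03,  1.52939617e-05]), 'eef_pos': array([0.16320552, 0.5247309 , 0.2305585 ]), 'eef_rot': array([-3.13995994e+00, -3.38769143e-04,  2.83984762e+00]), 'wrist_force': array([-0.20595931, -0.09819241, -0.54730287]), 'ft_torque': array([-0.0023038 ,  0.06852499, -0.00529802]), 'finger_force': 0.0, 'width': 0.08562924559904402}
```

View pics/scene0.png

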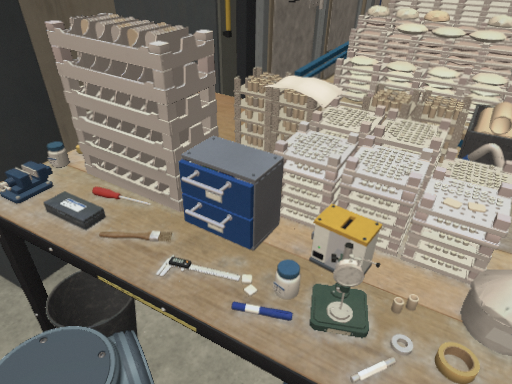

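View pics/top0.png

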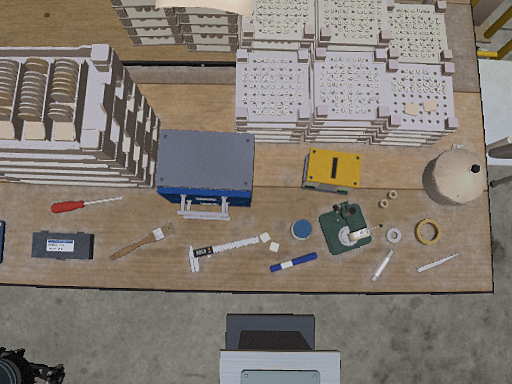

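The scene view shows the cabinet at (232,192) with its upper handle at about (208,190), the gauge's yellow guard at (347,228) and the jar at (288,279). In the top view the cabinet top is at (205,160), the top handle at (203,212), the guard at (333,169) with the slot at (334,168), and the jar cap at (301,230).

```bash
python3 - <<'E'
from h import *
from scipy import ndimage
def rect(m,P):
    l,n=ndimage.label(m); 
    k=np.argmax(ndimage.sum(m,l,range(1,n+1)))+1
    q=P[l==k]; r=cv2.minAreaRect(q[:,:2].astype(np.float32)); return len(q),np.median(q,0).round(4),np.round(r[0],4),np.round(r[1],4),round(r[2],2)
for n in("top","scene"):
    z=np.load(n+"0.npz"); i,P=z["i"].astype(int),z["P"]; Z=P[...,2]
    print(n,"P range",np.nanmin(P[...,:2],(0,1)),np.nanmax(P[...,:2],(0,1)))
    r,g,b=i[...,0],i[...,1],i[...,2]
    yel=(r>150)&(g>100)&(b<90)&(abs(Z-.13)<.012)
    print("guard",rect(yel,P))
    cab=(abs(Z-.214)<.012)&(abs(r-b)<40)&(r<150)&(P[...,0]<.85)
    print("cab",rect(cab,P))
    cap=(b>r+40)&(abs(Z-.074)<.01)
    print("cap",rect(cap,P))
    gy=np.nanmedian(P[yel],0)
    sl=(r<80)&(np.hypot(P[...,0]-gy[0],P[...,1]-gy[1])<.04)&(Z>.0)
    if n=="top":
        print("slot px",[ (a.mean(),a.min(),a.max()) for a in np.nonzero(sl)])
    bar=(abs(Z-.188)<.012)&(r>120)&(abs(r-b)<40)&(P[...,0]<.62)&(P[...,1]<.45)&(P[...,1]>.0)
    if bar.any(): print("bar",rect(bar,P))
E
```

```text
top P range [-0.16361621 -1.22250398] [1.70947657 1.1927589 ]
guard (1527, array([ 0.6191, -0.1206,  0.1303]), array([ 0.6197, -0.1204]), array([0.1293, 0.0843]), 83.61)
cab (5545, array([0.6127, 0.1904, 0.2145]), array([0.6133, 0.1913]), array([0.2213, 0.1377]), 88.17)
cap (256, array([ 0.4718, -0.0468,  0.0747]), array([ 0.4712, -0.047 ]), array([0.0444, 0.0447]), 34.07)
slot px [(np.float64(168.9512195121951), np.int64(158), np.int64(190)), (np.float64(333.1585365853659), np.int64(320), np.int64(336))]
bar (352, array([0.4955, 0.1913, 0.193 ]), array([0.5103, 0.1935]), array([0.1171, 0.0456]), 87.97)
scene P range [-0.02678046 -0.49085924] [4.00451271 2.00363729]
guard (1209, array([ 0.6124, -0.1281,  0.1311]), array([ 0.6169, -0.1216]), array([0.1284, 0.0864]), 82.37)
cab (2639, array([0.5999, 0.1772, 0.2154]), array([0.6136, 0.1904]), array([0.2225, 0.1361]), 87.91)
cap (261, array([ 0.4674, -0.0488,  0.0749]), array([ 0.4686, -0.0489]), array([0.045 , 0.0444]), 5.82)
bar (262, array([0.4912, 0.1882, 0.1928]), array([0.509 , 0.1928]), array([0.1165, 0.0466]), 87.72)
```

```bash
cat >> h.py <<'E'
def to(p,yaw):
    s=arm.state(); M=R.from_euler('xyz',s["eef_rot"]); e=s["eef_rot"]
    t=-(yaw-np.degrees(e[2])); t=(t+90)%180-90
    print("shift mm",(M.inv().apply(np.array(p)-s["eef_pos"])*1000).round(1),"then turn deg",round(t,1),"| now",np.round(s["eef_pos"],4),np.degrees(e).round(2),"w",round(s["width"],4),"t",s["time_s"],"F",np.round(s["wrist_force"],1),"q6",round(s["q"][5],2))
E
python3 -c "
from h import *
to([.493,.192,.25],88.1)"
python3 -m jog '[[0,0,-10,0],[0,0,-10,0]]' 0.3; python3 -c "
from h import *
to([.493,.192,.25],88.1)"
```

```text
shift mm [-413.8 -219.7  -19.2] then turn deg 74.6 | now [0.1632 0.5247 0.2306] [-1.7991e+02 -2.0000e-02  1.6271e+02] w 0.0856 t 0.1 F [-0.2 -0.1 -0.5] q6 -0.2
time_s: 0.3
eef_pos: [0.1634, 0.525, 0.2517]
eef_rot: [-3.141, -0.0, 2.84]
wrist_force: [-0.3, -0.0, 0.5]
width: 0.059
finger_force: 0.0
shift mm [-413.7 -219.9    1.9] then turn deg 74.6 | now [0.1634 0.525  0.2517] [-1.7995e+02 -1.0000e-02  1.6271e+02] w 0.059 t 0.3 F [-0.3 -0.   0.5] q6 -0.2
```

```bash
python3 -m jog '[[-42,-22,0,0],[-42,-22,0,0],[-42,-22,0,0],[-42,-22,0,0],[-42,-22,0,0],[-42,-22,0,0],[-42,-22,0,0],[-42,-22,0,0],[-42,-22,0,0],[-36,-22,0,0]]'
python3 -m jog '[[0,0,0,8.3],[0,0,0,8.3],[0,0,0,8.3],[0,0,0,8.3],[0,0,0,8.3],[0,0,0,8.3],[0,0,0,8.3],[0,0,0,8.3],[0,0,0,8.2]]'; python3 -c "
from h import *
to([.493,.192,.25],88.1)
i,P=cloud('wrist'); save(i,'w1.png'); Z=P[...,2]
i=i.astype(int)
m=(abs(Z-.19)<.012)&(i[...,0]>110)&(P[...,0]<.52)&(P[...,1]>.05)&(P[...,1]<.35); q=P[m]; print(len(q)); print(np.round(cv2.minAreaRect(q[:,:2].astype(np.float32)),4) if 0 else cv2.minAreaRect(q[:,:2].astype(np.float32)), np.nanpercentile(q,[2,50,98],0))
"
```

```text
time_s: 1.3
eef_pos: [0.4954, 0.1902, 0.2526]
eef_rot: [3.141, 0.002, 2.839]
wrist_force: [-0.4, 0.9, 0.2]
width: 0.0301
finger_force: 0.0
time_s: 2.2
eef_pos: [0.4937, 0.1921, 0.2525]
eef_rot: [3.14, -0.0, 1.532]
wrist_force: [0.1, -0.3, 0.6]
width: 0.0297
finger_force: 0.0
shift mm [-0.1 -0.7  2.5] then turn deg -0.3 | now [0.4937 0.1921 0.2525] [ 1.7991e+02 -2.0000e-02  8.7770e+01] w 0.0297 t 2.2 F [ 0.1 -0.3  0.6] q6 0.2
3176
((0.5030696392059326, 0.19354663789272308), (0.11848761141300201, 0.029085325077176094), 87.24603271484375) [[0.48893447 0.14009331 0.18807851]
 [0.4962022  0.20381584 0.1919249 ]
 [0.51693225 0.25022218 0.19388333]]
```

View pics/w1.png

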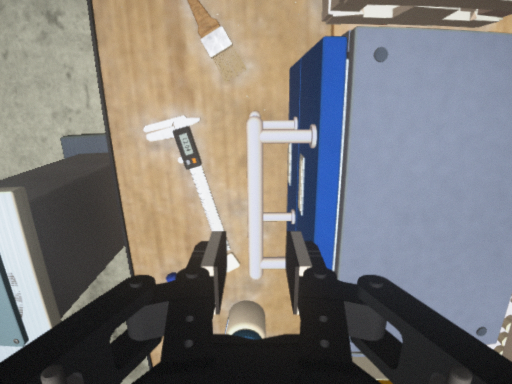

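The wrist view shows the bar handle at column 255, midway between the fingers at 225 and 290. The drawer front is to its right at 300, and the measured bar height of 0.1935 matches the description.

```bash
python3 -m jog '[[0,-1,20,0],[0,0,20,0],[0,0,20,0],[0,0,12,0],[0,0,7,0],[0,0,0,0]]' && python3 -m jog '[[0,0,0,0],[0,0,0,0],[0,0,0,0],[0,0,0,0]]' 1 40; python3 -c "
from h import *
M=R.from_euler('xyz',arm.state()['eef_rot']); print(M.inv().apply(R.from_euler('z',-2,degrees=True).apply([-85,0,0])))
to([.493,.192,.25],88.1)"
```

```text
time_s: 2.85
eef_pos: [0.4922, 0.192, 0.172]
eef_rot: [-3.141, 0.0, 1.539]
wrist_force: [0.7, 0.3, 0.4]
width: 0.0298
finger_force: 0.0
time_s: 3.25
eef_pos: [0.4931, 0.1922, 0.1733]
eef_rot: [3.139, -0.0, 1.538]
wrist_force: [0.8, -0.0, 4.4]
width: 0.0095
finger_force: 39.3
[  0.17136094 -84.99964041  -0.17822817]
shift mm [ -0.2   0.1 -76.7] then turn deg 0.0 | now [0.4931 0.1922 0.1733] [ 1.7988e+02 -2.0000e-02  8.8120e+01] w 0.0095 t 3.25 F [ 0.8 -0.   4.4] q6 0.19
```

Gripped. Pull out 85 mm, slightly over.

```bash
python3 -m jog '[[0,-12,0,0],[0,-12,0,0],[0,-12,0,0],[0,-12,0,0],[0,-12,0,0],[0,-12,0,0],[0,-8,0,0],[0,-5,0,0],[0,0,0,0]]'; python3 -m jog '[[0,-2,0,0],[0,0,0,0],[0,0,0,0]]'
```

```text
time_s: 4.15
eef_pos: [0.4082, 0.1948, 0.1733]
eef_rot: [3.137, -0.0, 1.538]
wrist_force: [4.4, -0.7, 2.8]
width: 0.0095
finger_force: 40.1
time_s: 4.45
eef_pos: [0.4082, 0.1949, 0.1734]
eef_rot: [3.135, -0.0, 1.538]
wrist_force: [10.1, -0.5, -0.1]
width: 0.0092
finger_force: 39.8
```

```bash
python3 -m jog '[[0,2,0,0],[0,0,0,0],[0,0,0,0],[0,0,0,0]]' 0.3; python3 -m jog '[[0,0,-15,0],[0,0,-25,0],[0,0,-40,0],[0,0,-40,-8.5],[0,0,0,-8.5],[0,0,0,-8.5],[0,0,0,-8.5],[0,0,0,-8.5],[0,0,0,-8.5],[0,0,0,-8.5]]'; python3 -m jog '[[0,0,0,-8.5],[0,0,0,-8.5],[0,0,0,-8.5],[0,0,0,-4.5],[0,0,0,0]]'; python3 -c "
from h import *
i,P=cloud('wrist'); save(i,'w2.png'); np.savez('w2.npz',i=i,P=P)
j,Q=cloud('top'); save(j[120:270,120:370].repeat(3,0).repeat(3,1)[:, :],'t2.png')
to([.45,.192,.28],178.1)"
```

```text
time_s: 4.85
eef_pos: [0.4066, 0.1949, 0.172]
eef_rot: [-3.14, 0.0, 1.538]
wrist_force: [0.1, 0.1, -0.1]
width: 0.03
finger_force: 0.0
time_s: 5.85
eef_pos: [0.4069, 0.1949, 0.2921]
eef_rot: [-3.141, -0.001, 2.582]
wrist_force: [-0.5, 0.8, 0.4]
width: 0.0298
finger_force: 0.0
time_s: 6.35
eef_pos: [0.407, 0.1949, 0.2921]
eef_rot: [-3.141, -0.001, 3.101]
wrist_force: [0.2, -0.4, -0.4]
width: 0.0298
finger_force: 0.0
shift mm [-43.   -1.   12.2] then turn deg -0.6 | now [0.4071 0.1949 0.2922] [-1.7999e+02 -3.0000e-02  1.7749e+02] w 0.0299 t 6.45 F [-0.   0.5  0.4] q6 -1.33
```

View pics/w2.png

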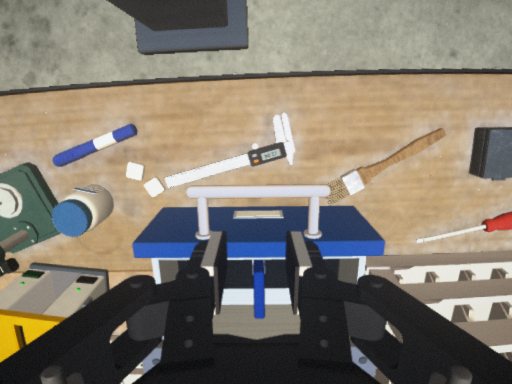

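The wrist view shows the open drawer. The blue tile stands in the middle slot, with its top edge at (259,262)-(259,316), and the gripper partly hides its back end.

```bash
python3 - <<'E'
from h import *
z=np.load('w2.npz'); i,P=z["i"].astype(int),z["P"]; r,g,b=i[...,0],i[...,1],i[...,2]; Z=P[...,2]
v,u=np.mgrid[:384,:512]
m=(b>r+50)&(v>258)&(u>240)&(u<280)&(Z>.11)
print(m.sum(),np.nanpercentile(P[m],[0,5,50,95,100],0))
t=m&(Z>.192); print(t.sum(),np.nanpercentile(P[t],[0,5,50,95,100],0),cv2.minAreaRect(P[t][:,:2].astype(np.float32)))
f=(b>r+50)&(v<258)&(v>205)&(abs(Z-.19)<.03); print("front",np.nanpercentile(P[f],[1,50,99],0))
to([.45,.192,.28],178.1)
E
```

```text
621 [[0.48045588 0.18768354 0.11525935]
 [0.48106799 0.18852543 0.14329482]
 [0.50008683 0.19310128 0.19621052]
 [0.52953819 0.19747671 0.19735649]
 [0.5742418  0.19857081 0.19803467]]
503 [[0.48071165 0.18768354 0.1920048 ]
 [0.48194263 0.18840844 0.19451078]
 [0.50304773 0.19272206 0.19641181]
 [0.52598993 0.19698869 0.19746407]
 [0.52953819 0.19747671 0.19803467]] ((0.5051198601722717, 0.19268213212490082), (0.009541417472064495, 0.04878297075629234), 89.35260772705078)
front [[0.4473153  0.09122038 0.16126588]
 [0.45242936 0.195736   0.200234  ]
 [0.46595127 0.29731628 0.20231028]]
shift mm [-43.   -1.   12.2] then turn deg -0.6 | now [0.4071 0.1949 0.2922] [-1.7999e+02 -3.0000e-02  1.7749e+02] w 0.0299 t 6.45 F [-0.   0.5  0.4] q6 -1.33
```

```bash
python3 -m jog '[[-30,0,10,-0.6],[-35,-1,10,0],[-33,0,10,0],[0,0,0,0]]'; python3 -c "
from h import *
to([.505,.1927,.169],178.1)"
```

```text
time_s: 6.85
eef_pos: [0.5078, 0.1898, 0.2598]
eef_rot: [-3.141, -0.002, 3.107]
wrist_force: [-0.2, 0.3, -0.4]
width: 0.0297
finger_force: 0.0
shift mm [ 2.7  2.9 90.8] then turn deg -0.1 | now [0.5078 0.1898 0.2598] [-1.7995e+02 -1.2000e-01  1.7801e+02] w 0.0297 t 6.85 F [-0.2  0.3 -0.4] q6 -1.38
```

```bash
python3 -m jog '[[3,3,20,0],[0,0,20,0],[0,0,20,0],[0,0,15,0],[0,0,10,0],[0,0,6,0],[0,0,0,0]]'; python3 -m jog '[[0,0,0,0],[0,0,0,0],[0,0,0,0],[0,0,0,0]]' 1 40;  python3 -c "
from h import *
to([.505,.1927,.169],178.1)"
```

```text
time_s: 7.55
eef_pos: [0.5019, 0.1936, 0.1709]
eef_rot: [-3.141, -0.001, 3.11]
wrist_force: [0.2, 0.5, 0.0]
width: 0.0296
finger_force: 0.0
time_s: 7.95
eef_pos: [0.503, 0.1937, 0.1722]
eef_rot: [3.141, 0.002, 3.11]
wrist_force: [-1.2, 0.3, 3.9]
width: 0.0097
finger_force: 40.4
shift mm [-2.  -0.9  3.3] then turn deg 0.1 | now [0.503  0.1937 0.1722] [1.7998e+02 1.0000e-01 1.7820e+02] w 0.0097 t 7.95 F [-1.2  0.3  3.9] q6 -1.38
```

```bash
python3 -m jog '[[0,0,-8,0],[0,0,-15,0],[0,0,-25,0],[0,0,-30,0],[0,0,-30,0],[0,0,0,0]]' && python3 -m jog '[[-10,-30,0,0],[-10,-35,0,2.5],[-10,-35,0,2.5],[-10,-35,0,0],[-10,-35,0,0],[0,-30,0,0],[0,0,0,0],[0,0,0,0]]';  python3 - <<'E'
from h import *
to([.619,-.12,.25],173)
i,P=cloud('wrist'); save(i,'w3.png'); np.savez('w3.npz',i=i,P=P)
i=i.astype(int); r,g,b=i[...,0],i[...,1],i[...,2]; Z=P[...,2]
yel=(r>120)&(g>80)&(b<90)&(abs(Z-.13)<.012); print(yel.sum(),cv2.minAreaRect(P[yel][:,:2].astype(np.float32)),np.median(P[yel],0))
E
```

```text
time_s: 8.55
eef_pos: [0.5044, 0.194, 0.2841]
eef_rot: [3.14, 0.008, 3.11]
wrist_force: [0.5, -0.4, -1.4]
width: 0.009
finger_force: 39.7
time_s: 9.35
eef_pos: [0.5352, -0.0097, 0.2784]
eef_rot: [3.141, -0.002, 3.021]
wrist_force: [-0.2, 0.3, -1.1]
width: 0.0091
finger_force: 39.8
shift mm [-96.5 -99.5  28.2] then turn deg 0.1 | now [ 0.5352 -0.0097  0.2784] [ 1.7996e+02 -1.1000e-01  1.7310e+02] w 0.0091 t 9.35 F [-0.2  0.3 -1.1] q6 -1.68
6238 ((0.6195262670516968, -0.12227630615234375), (0.13054043054580688, 0.08437129855155945), 82.851806640625) [ 0.60483358 -0.13167059  0.12952862]
```

View pics/w3.png

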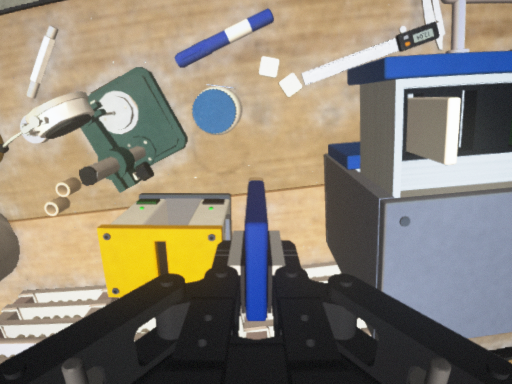

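The wrist view shows the tile held at (256,250) and the guard's slot at (161,240)-(161,278). The jar at (216,109) is undisturbed, and a pale tile is still standing in the drawer at (433,130).

```bash
python3 - <<'E'
from h import *
z=np.load('w3.npz'); i,P=z["i"].astype(int),z["P"]; r,g,b=i[...,0],i[...,1],i[...,2]; Z=P[...,2]
v,u=np.mgrid[:384,:512]
s=arm.state(); T=s["eef_pos"]
# slot: intersect rays with guard plane using fit of world xy over yellow pixels (homography)
yel=(r>120)&(g>80)&(b<90)&(abs(Z-.13)<.012)
H,_=cv2.findHomography(np.c_[u[yel],v[yel]].astype(np.float32),P[yel][:,:2].astype(np.float32),cv2.RANSAC,.002)
d=(r<90)&(u>148)&(u<176)&(v>234)&(v<285)
print("slot px",d.sum(),u[d].min(),u[d].max(),v[d].min(),v[d].max())
q=cv2.perspectiveTransform(np.c_[u[d],v[d]].astype(np.float32)[:,None],H)[:,0]
print("slot",cv2.minAreaRect(q))
t=(b>r+40)&(u>235)&(u<275)&(v>175)&(Z>.2)
p=P[t]; c,sn=np.cos(np.radians(-6.9)),np.sin(np.radians(-6.9))
L=(p-T)@np.array([[c,-sn,0],[sn,c,0],[0,0,1]])
print("tile rel TCP gauge axes",t.sum(),np.percentile(L,[1,5,50,95,99],0).round(4))
top=L[L[:,2]>.02]; print("top",len(top), cv2.minAreaRect(top[:,:2].astype(np.float32)))
for lo in np.arange(-.06,.03,.015):
    k=(L[:,2]>lo)&(L[:,2]<lo+.015); 
    if k.sum()>10: print(round(lo,3),k.sum(),np.percentile(L[k],[2,50,98],0)[:,:2].round(4).tolist())
E
```

```text
slot px 454 149 175 243 284
slot ((0.6201102137565613, -0.12160118669271469), (0.028791822493076324, 0.05109762027859688), 78.60890197753906)
tile rel TCP gauge axes 2252 [[-0.0222 -0.0059  0.0115]
 [-0.0217 -0.0055  0.0218]
 [-0.0015 -0.0012  0.0239]
 [ 0.0237  0.0029  0.0249]
 [ 0.0262  0.0034  0.0252]]
top 2165 ((0.002477530390024185, -0.0012601069174706936), (0.00949424784630537, 0.049749940633773804), 89.92117309570312)
0.0 47 [[-0.0226, -0.0035], [-0.0219, -0.0012], [-0.0215, 0.0014]]
0.015 2204 [[-0.0219, -0.0058], [-0.001, -0.0012], [0.0256, 0.0033]]
```

```bash
python3 -m jog '[[-30,-20,0,0],[-30,-25,0,0],[-24,-25,10,0],[-10,-25,10,0],[0,0,10,0],[0,0,0,0]]'; python3 -c "
from h import *
to([.6172,-.1205,.205],172.9)"
```

```text
time_s: 10.0
eef_pos: [0.617, -0.1134, 0.2468]
eef_rot: [3.14, -0.005, 3.023]
wrist_force: [-0.4, -0.0, -0.7]
width: 0.0092
finger_force: 39.7
shift mm [-1.3 -7.1 41.8] then turn deg 0.3 | now [ 0.617  -0.1134  0.2468] [179.9   -0.26 173.23] w 0.0092 t 10.0 F [-0.4 -0.  -0.7] q6 -1.81
```

```bash
python3 -m jog '[[-1,-7,15,0.3],[0,0,15,0],[0,0,10,0],[0,0,0,0],[0,0,0,0]]'; cat > chk.py <<'E'
from h import *
import sys
s=arm.state(); T=s["eef_pos"]
i,P=cloud('wrist'); save(i,sys.argv[1])
i=i.astype(int); r,g,b=i[...,0],i[...,1],i[...,2]; Z=P[...,2]; v,u=np.mgrid[:384,:512]
yel=(r>110)&(g>75)&(b<90)&(abs(Z-.13)<.012)
print("guard",yel.sum(),cv2.minAreaRect(P[yel][:,:2].astype(np.float32)),np.percentile(P[yel],[1,50,99],0).round(4).tolist())
t=(b>r+40)&(u>235)&(u<275)&(v>175)&(Z>T[2]+.02)
print("tile top",t.sum(),cv2.minAreaRect(P[t][:,:2].astype(np.float32)),np.median(P[t][:,2]))
to([.6172,-.1205,.205],172.9)
E
python3 chk.py w4.png
```

```text
time_s: 10.5
eef_pos: [0.6181, -0.1209, 0.21]
eef_rot: [3.142, 0.0, 3.019]
wrist_force: [1.2, 0.6, -0.7]
width: 0.0093
finger_force: 39.8
guard 15823 ((0.6525476574897766, -0.14965441823005676), (0.1647702306509018, 0.4699491858482361), 0.31521520018577576) [[0.5738, -0.1876, 0.1225], [0.6128, -0.1182, 0.1296], [0.6661, -0.0565, 0.1312]]
tile top 2077 ((0.6212040185928345, -0.12168516218662262), (0.009386234916746616, 0.05069929361343384), 82.96490478515625) 0.2341196391268037
shift mm [1.3 0.6 5.4] then turn deg 0.1 | now [ 0.6184 -0.1212  0.2104] [-1.7999e+02  8.0000e-02  1.7296e+02] w 0.0092 t 10.55 F [ 0.9 -0.2 -1.4] q6 -1.82
```

View pics/w4.png

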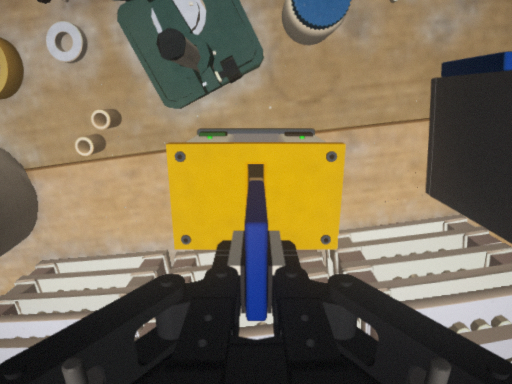

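The wrist view shows the tile over the guard. The guard's screws are at columns 180 and 332 and the slot and tile are both centred on column 256. I'll measure the guard as a clean blob.

```bash
python3 - <<'E'
from h import *
from scipy import ndimage
i,P=cloud('wrist'); i=i.astype(int); r,g,b=i[...,0],i[...,1],i[...,2]; Z=P[...,2]; v,u=np.mgrid[:384,:512]
yel=(r>150)&(g>100)&(b<60)&(abs(Z-.13)<.008)&(u>150)&(u<360)&(v>130)&(v<260)
print("guard",cv2.minAreaRect(P[yel][:,:2].astype(np.float32)))
H,_=cv2.findHomography(np.c_[u[yel],v[yel]].astype(np.float32),P[yel][:,:2].astype(np.float32),cv2.RANSAC,.002)
f=lambda a:cv2.perspectiveTransform(np.array(a,np.float32)[:,None],H)[:,0]
print("screw mid x-front",f([[180,156],[332,156],[186,240],[326,240]]).mean(0))
for row in(168,173,178):
    k=np.nonzero((b[row]>0)&(r[row]<130)&(abs(u[row]-256)<25))[0]; print(row,k.min(),k.max(),f([[k.min()-.5,row],[k.max()+.5,row]]).mean(0))
k=np.nonzero(r[150:190,256]<130)[0]; print("front edge",150+k.min(),f([[256,150+k.min()]]))
E
```

```text
guard ((0.6202296614646912, -0.12195628136396408), (0.1304512619972229, 0.08479171991348267), 83.00884246826172)
screw mid x-front [ 0.6212067  -0.12197746]
168 249 263 [ 0.5968218  -0.11899698]
173 249 263 [ 0.60057175 -0.119458  ]
178 249 263 [ 0.6043571  -0.11992337]
front edge 163 [[ 0.5931067  -0.11854041]]
```

```bash
python3 -m jog '[[0.5,0,6,0],[0,0,6,0],[0,0,5,0],[0,0,3,0],[0,0,0,0]]'; python3 -m jog '[[0,0,2,0],[0,0,2,0],[0,0,2,0],[0,0,0,0]]'; python3 -c "
from h import *
to([.6175,-.1211,.141],173)"
```

```text
time_s: 11.1
eef_pos: [0.6171, -0.1217, 0.1884]
eef_rot: [3.141, -0.001, 3.018]
wrist_force: [-0.4, 0.6, -1.2]
width: 0.0094
finger_force: 39.8
time_s: 11.5
eef_pos: [0.6174, -0.1217, 0.183]
eef_rot: [3.142, -0.0, 3.018]
wrist_force: [0.2, -0.1, -1.5]
width: 0.0091
finger_force: 39.8
shift mm [-0.1  0.6 42. ] then turn deg -0.1 | now [ 0.6174 -0.1217  0.183 ] [ 1.7999e+02 -3.0000e-02  1.7291e+02] w 0.0091 t 11.5 F [ 0.2 -0.1 -1.5] q6 -1.82
```

```bash
python3 -m jog '[[0,0.3,1.5,0],[0,0,1.5,0],[0,0,1.5,0],[0,0,1.5,0],[0,0,0,0]]' && python3 -m jog '[[0,0,2,0],[0,0,2,0],[0,0,2,0],[0,0,0,0]]'
```

```text
time_s: 12.0
eef_pos: [0.6174, -0.1214, 0.177]
eef_rot: [3.141, -0.0, 3.018]
wrist_force: [0.3, 0.0, -2.3]
width: 0.0089
finger_force: 39.8
time_s: 12.4
eef_pos: [0.6176, -0.1216, 0.1711]
eef_rot: [-3.142, -0.0, 3.018]
wrist_force: [-0.7, -1.0, -1.4]
width: 0.0091
finger_force: 39.9
```

Foot is in the slot without resistance. Continue through the shutter.

```bash
python3 -m jog '[[0,0,2,0],[0,0,2,0],[0,0,2,0],[0,0,2,0],[0,0,2,0],[0,0,0,0]]' && python3 -m jog '[[0,0,2,0],[0,0,2,0],[0,0,2,0],[0,0,2,0],[0,0,0,0]]' &&  python3 -m jog '[[0,0,2,0],[0,0,2,0],[0,0,2,0],[0,0,2,0],[0,0,2,0],[0,0,1,0],[0,0,0,0],[0,0,0,0]]'; python3 chk.py w5.png
```

```text
time_s: 13.0
eef_pos: [0.6173, -0.1214, 0.1607]
eef_rot: [3.141, -0.001, 3.018]
wrist_force: [0.2, 0.1, -2.0]
width: 0.009
finger_force: 39.7
time_s: 13.5
eef_pos: [0.6173, -0.1214, 0.1528]
eef_rot: [3.141, -0.001, 3.018]
wrist_force: [-0.7, -0.6, -0.9]
width: 0.0092
finger_force: 39.7
time_s: 14.3
eef_pos: [0.6175, -0.1215, 0.1422]
eef_rot: [3.142, -0.0, 3.018]
wrist_force: [-0.9, 0.0, -1.4]
width: 0.0095
finger_force: 39.7
guard 23296 ((0.6351784467697144, -0.06471103429794312), (0.2640288472175598, 0.10014347732067108), 68.55062103271484) [[0.5729, -0.1852, 0.1224], [0.6036, -0.1163, 0.1295], [0.6489, -0.0557, 0.1309]]
tile top 2069 ((0.6202415227890015, -0.12227340787649155), (0.00929271336644888, 0.04996194317936897), 82.96186828613281) 0.16636428334233547
shift mm [  0.5   0.9 -62.7] then turn deg 0.0 | now [ 0.6175 -0.1215  0.1423] [-180.     -0.    172.91] w 0.009 t 14.35 F [-0.4 -0.4 -1.7] q6 -1.82
```

```bash
python3 - <<'E'
from h import *
i,P=cloud('scene'); save(i[110:320,150:410].repeat(3,0).repeat(3,1)[:600],'s5.png')
i=i.astype(int); r,g,b=i[...,0],i[...,1],i[...,2]; Z=P[...,2]
c=(b>r+40)&(abs(Z-.074)<.01)&(P[...,1]<.1)&(P[...,1]>-.1)&(P[...,0]<.52); print("cap",np.median(P[c],0),"was .4674 -.0488 .0749")
E
```

```text
cap [ 0.46686458 -0.04877221  0.07497659] was .4674 -.0488 .0749
```

View pics/s5.png

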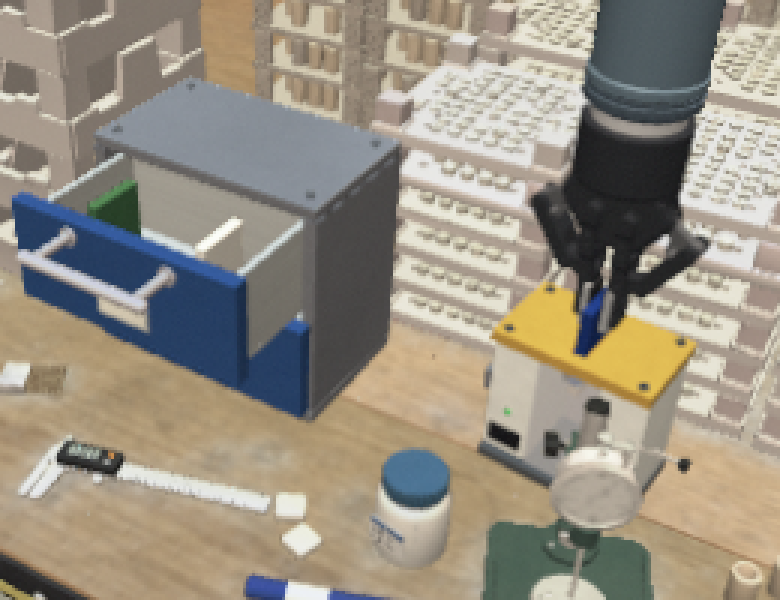

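The scene crop shows the drawer open with the green tile (115,208) and white tile (220,240) standing. The jar (415,505) has not moved, and the blue tile is in the slot at (590,325), still held. Handing in.

```bash
python3 -c "
from bench import arm
print(arm.sign_off())"
```

```text
the job is handed in; nothing more can be done
None
```

I handed the job in with the blue tile held at rest in the gauge slot, its foot about 44 mm below the guard top; the drawer is open at its stop, the other two tiles are standing and the jar is unmoved, but the shutter angle was not measured and no verdict was returned.

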